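Take the drill plate off the drone-arm jig

ROBOT

A 6-joint arm with a two-finger parallel gripper is mounted at the origin on a cart in front of the work surface, level with it; the furniture and walls round the work are solid. World frame = base frame: x ahead of the robot, y to its left, z up, the work surface at z = 0. Lengths are in mm, angles in rad, forces in N, time in s.
With the tool pointing down it reaches from about 275 to 1000 mm from the base axis. Payload 8.4 kg.
Tool frame: the origin (TCP) lies at the very end of the fingers, on their centre line; the grasp point (between the pads) lies 19 mm behind it; z points along the fingers, x is the direction in which the jaws open and shut, and the axes are right-handed (so a half turn about z gives the same grasp; the last joint's range is limited). The gripper opens to 85 mm and grips with 20 to 120 N. Pads are 22 mm wide; open, the fingers measure 114 mm over their backs; the gripper's body (76 mm by 85 mm) begins 54 mm behind the grasp point. The pads swing forward as they close: fully open they stand 13 mm farther back than shut.
Start: joints at [1.14, 0.353, 1.633, -0, 1.155, -0.002], TCP at [259.861, 568.419, 231.281] pointing down, gripper open.
Joint ranges: [-2.63, 2.63], [-0.92, 2.1], [0.06, 2.66], [-1.3, 4.44], [0, 2.69], [-3.02, 3.02]. Speed limits (rad/s): [2.22, 2.22, 2.79, 3.14, 3.14, 3.14].

INTERFACE

Orientations are given as [roll, pitch, yaw] about the fixed x, y, z axes, in that order (R = Rz(yaw) Ry(pitch) Rx(roll)).
In Python, from rig import r gives the robot as it stands. The module is installed in compiled form; this text tells all that it offers.
- The arm moves only by the tool apply_moves, never from a script. Its argument "targets" is a list that holds one entry, the list of rows, each a list of 7 numbers: the gripper's target within -1 to 1 (fully open at 1, half-way at 0, shut at -1), then the shift along the tool's x, y, z in cm, then the turn, a rotation vector about the tool's x, y, z in degrees. A call has 1 to 8 rows; each row is the pose to reach, as a shift and turn from the pose measured when the call began, along the tool's axes at that moment; what a row does not reach only later rows make up. A row lasts 1/10 s, in which the tool goes at most 50 mm and 8.59 degrees, less where a joint would pass 70% of its speed; a pose out of reach is approached as far as the arm can. A call with a gripper value outside its range is refused whole. The fingers move at their own pace and stop on an object; "newtons" is the grip in N (left out, the last holds). Time passes only in rows, so rows that repeat a pose let the fingers close. It gives the time, the measured TCP pose, the force and the opening at its end, in the units of the state.
- r.sense(): the state, without advancing time (a new reading comes with each control period).
- r.grab_frame(name): name is "scene" or "side" or "wrist"; returns a dict with "pixels" (420x560x3 uint8, red, green, blue), "fov_y" (degrees; the focal length in pixels is half the picture's height over the tangent of half this angle, whatever the lens; pixels are square), "cx", "cy" (the principal point, pixels), "R" (3x3) and "t" (3): a world point X has camera coordinates R X + t; the wrist camera has in their place "mount" (4x4, takes a point from camera to tool coordinates, whose origin is the TCP and whose axes are the tool frame's). Camera axes: x right, y down, z forward; pixel columns grow to the right and rows downward; lengths in mm; the calibration is good to about 2 mm. A picture is of the moment at which its call begins: read the wrist's pose just before it. There is no depth.
- r.sign_off(): hands the job in, once; it reports no verdict.
The state is a dict: "clock": time; "qpos": joint angles; "qvel": joint speeds; "joint_efforts": joint torques, N m; "eef_pos": TCP position; "tcp_rot": TCP orientation; "contact_force": force on the tool from outside, world axes, zero at the start; "wrist_torque": the same for the moment, N m; "opening": opening from 0.0 (shut) to 1.0 (fully open).
Only numpy, scipy, OpenCV 4.12 (cv2) and the standard library are available. Lean on these libraries where they do the work, as an engineer would, in place of code of your own. Each camera call takes 0.05 s, during which the arm holds its last target. There are 200 camera calls.

TASK

The drone arm in the jig with the blue-handled drill plate is drilled. Lift that plate straight up off its two dowels, keeping it level so that it does not bind, and set it down without dropping it, flat and handle up, in the middle of the square black rubber mat. Leave the yellow-handled plate seated on its own jig.

Things in the scene. Friction and masses are not known exactly. Their poses are not given: they have to be found in the camera images.
- plate_blue: Loose aluminium drill plate, 110 x 60 x 10 mm, about 0.25 kg, with BLUE handle. Origin: centre of underside; x along the 110 mm side, z up. Handle: a bar along x over the middle, 50 mm long, 16 mm wide (y), from 28 to 48 mm above the underside, on two posts; pinch it across y from above. Two 9.2 mm through holes at x = -42 and +42 mm, y = 0, sit over the jig's dowels.
- jig_blue: Fixed jig base under the blue-handled plate, 130 x 84 mm, 20 mm high, a black drone arm in a slot across it. Origin: centre of underside; x along the 130 mm side. Two upright steel dowels, 8 mm thick, at x = -42 and +42 mm, y = 0, end 20 mm above its top face, on which the plate rests: the plate is free once raised over 20 mm. The jigs and the mat may swap places.
- mat: Fixed square black rubber mat with a thin grey border line, 140 x 140 x 3 mm, flat on the bench. Origin: centre of its underside, on the bench; its top is 3 mm higher.
- plate_yellow: The same kind of plate with a YELLOW handle, on the other, identical jig; same origin and axes. It stays where it is.

How it is judged (in metres and radians):
On the way:
1. the blue-handled plate is lifted clear of the dowels, level and still over its jig (z of plate_blue in the frame of jig_blue above 0.041 m and horizontal distance between plate_blue and jig_blue below 0.03 m and angle between plate_blue's own z axis and vertical below 0.17 rad), for 0.05 s.
At the end, for the whole second after the job is handed in: The blue-handled plate lies at rest flat on the mat (level within about 6 degrees, handle up), its centre within 30 mm of the mat's centre, any way round; the yellow-handled plate is within 10 mm of where it was (horizontal distance between plate_blue and mat below 0.03 m and z of plate_blue in the frame of mat below 0.008 m and angle between plate_blue's own z axis and vertical below 0.1 rad and linear speed of plate_blue below 0.02 m/s and distance of plate_yellow from where it was at the start of the episode below 0.01 m); the robot touches nothing.
It fails at once if the blue-handled plate is tipped by more than 15 degrees (angle between plate_blue's own z axis and vertical above 0.262 rad).
It fails at once if the blue-handled plate is dropped (in free fall more than 30 mm above the mat's underside) (contact force between plate_blue and anything else below 0.02 N and z of plate_blue in the frame of mat above 0.03 m).
It fails at once if the yellow-handled plate is lifted or pulled off its seat (distance of plate_yellow from where it was at the start of the episode above 0.012 m).
It also fails if it takes over 42 s, if anything falls off the work surface, if the arm or the gripper's body presses on something with over 40 N, if the wrist force passes 120 N, or if a joint passes its speed limit or range.

## Working session

There is one attempt and no reset: what is moved stays moved. The work goes in short steps, Python scripts to look and compute and a tool call to move; the robot and the scene stay as the last step left them, time stands still between calls to the robot, and variables do not carry over. Pictures are saved under pics/ and viewed, about 8 in all and at most 12, crops included, and the job is handed in when it is done.

Besides the shell and the picture viewer there is one more tool, called after "Request:" as a command line: name --argument value ..., lists and objects as JSON in quotes. apply_moves: Moves the arm, as the interface text tells. Its arguments: {"type":"object","properties":{"targets":{"type":"array"},"newtons":{"type":"number"}},"required":["targets"]}

```bash
mkdir -p pics; cat > h.py <<'E'
import numpy as np,cv2
from rig import r
from scipy.spatial.transform import Rotation as Ro
def cam(n):
    s=r.sense(); f=r.grab_frame(n); p=f["pixels"]
    F=p.shape[0]/2/np.tan(np.radians(f["fov_y"])/2)
    if n=="wrist":
        m=np.array(f["mount"]); T=Ro.from_euler('xyz',s["tcp_rot"]).as_matrix()
        Rc=T@m[:3,:3]; c=T@m[:3,3]+np.array(s["eef_pos"])
    else:
        R=np.array(f["R"]); Rc=R.T; c=-R.T@np.array(f["t"])
    def ray(u,v,z):
        d=Rc@np.array([(u-f["cx"])/F,(v-f["cy"])/F,1]); return c+d*(z-c[2])/d[2]
    return p,ray
def save(p,n): cv2.imwrite(f"pics/{n}.png",p[:,:,::-1])
E
python3 - <<'E'
from h import *
print(r.sense())
a,_=cam("scene");b,_=cam("wrist")
save(a,"s1");save(b,"w1")
E
```

```text
{'clock': 0.0, 'qpos': array([ 1.13961637e+00,  3.53647393e-01,  1.63412887e+00,  2.78819364e-05,
        1.15519293e+00, -2.38842593e-03]), 'qvel': array([-0.00186424,  0.00293233,  0.00030253, -0.00083043, -0.002016  ,
       -0.0017899 ]), 'joint_efforts': array([-2.25428339e-03, -6.05256343e+01, -3.42055929e+01, -6.58579665e-05,
        9.53166542e-03, -8.64359822e-05]), 'eef_pos': array([259.64633068, 567.99719504, 230.5644041 ]), 'tcp_rot': array([-3.14156387e+00,  1.37646527e-03,  1.14199354e+00]), 'contact_force': array([-0.31512698, -1.11191594, -0.17900374]), 'wrist_torque': array([ 0.00447615, -0.00190571, -0.00827728]), 'opening': 1.0030503223943428}
```

View pics/s1.png

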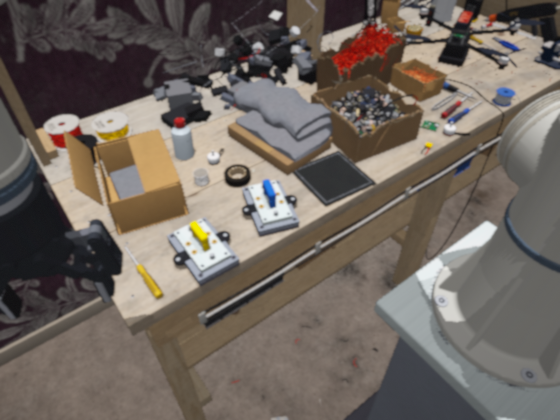

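View pics/w1.png

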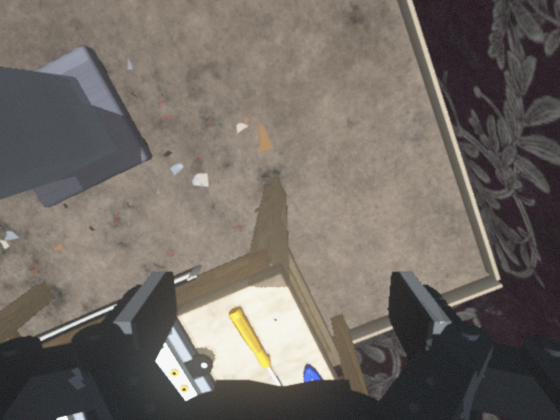

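The scene view shows the blue handle at about (270,193), the yellow one at (200,235) and the mat at (334,177). The wrist camera sees only the bench edge and part of the yellow jig. I'll locate everything by colour.

```bash
cat >> h.py <<'E'
def blob(p,lo,hi,box=None):
    m=cv2.inRange(cv2.cvtColor(p,cv2.COLOR_RGB2HSV),lo,hi)
    if box: k=np.zeros_like(m);x0,y0,x1,y1=box;k[y0:y1,x0:x1]=1;m*=k
    cs,_=cv2.findContours(m,0,2); c=max(cs,key=cv2.contourArea)
    return c,cv2.minAreaRect(c),cv2.contourArea(c)
BL=((100,120,50),(130,255,255)); YE=((22,130,100),(35,255,255)); BK=((0,0,0),(179,255,60))
E
python3 - <<'E'
from h import *
np.set_printoptions(precision=0,suppress=True)
p,ray=cam("scene")
for n,k,b,z in(("b",BL,(240,160,300,235),60),("y",YE,(180,210,240,260),60),("mat",BK,(290,148,378,205),3)):
    c,q,a=blob(p,*k,b); print(n,q,a,ray(*q[0],z)); 
    print(np.array([ray(u,v,z)[:2] for u,v in cv2.boxPoints(q)]).tolist())
    if n=="mat": 
        ap=cv2.approxPolyDP(c,5,True)[:,0]; print(ap.tolist(),[ray(u,v,3)[:2].round().tolist() for u,v in ap])
save(cv2.resize(p[100:300,120:400],(784,560),interpolation=2),"s2")
q,_=cam("side");save(q,"d1")
E
```

```text
b ((269.4310302734375, 192.8275909423828), (27.11151885986328, 8.356289863586426), 68.19859313964844) 151.5 [426. 182.  60.]
[[463.6662701175092, 177.60161808321885], [461.89495295213425, 159.58761545381526], [391.19762812528865, 186.58351110462894], [393.3576483007315, 203.34889372584348]]
y ((200.369873046875, 234.33084106445312), (30.973304748535156, 12.133243560791016), 52.43141174316406) 217.0 [413. 344.  60.]
[[447.06292439473026, 354.8399477137608], [452.87971438706364, 331.7470661484957], [380.460062559348, 334.02606913017075], [376.06276752633505, 355.8712603672176]]
mat ((332.56634521484375, 176.15081787109375), (37.71097946166992, 58.10419845581055), 66.25050354003906) 1543.5 [435.   3.   3.]
[[496.4396383958644, 52.04784209994034], [487.060638436225, -104.66551288725009], [375.6240010112468, -44.86092084041502], [390.13856299739825, 95.99484145719731]]
[[338, 156], [299, 171], [327, 199], [366, 181]] [[482.0, -56.0], [494.0, 52.0], [387.0, 61.0], [378.0, -45.0]]
```

View pics/s2.png

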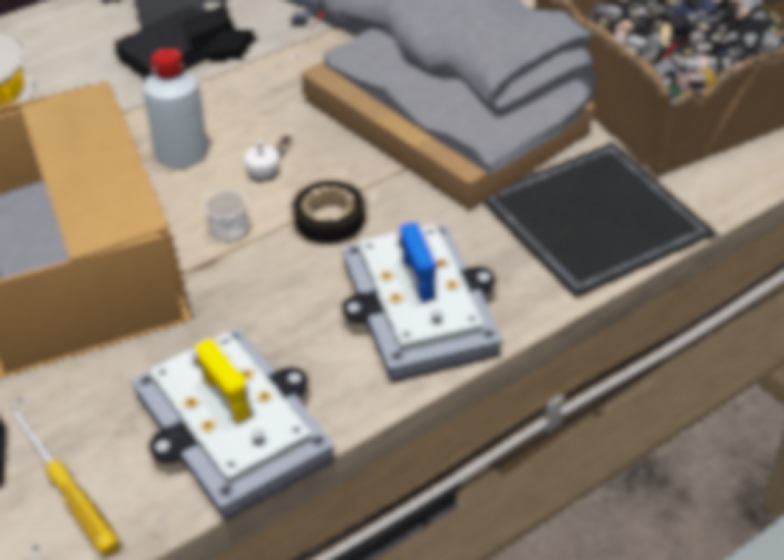

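The blue plate is at about (426,182) with yaw near -20°, and the mat is at about (435,3). The path there is clear at z=230. Going above the blue plate.

Request:
apply_moves --targets '[[[1,-5,5.5,0,0,0,0],[1,-9,10,0,0,0,0],[1,-13,14.4,0,0,0,0],[1,-17,18.8,0,0,0,0],[1,-21,23.2,0,0,0,0],[1,-25,27.6,0,0,0,0],[1,-28.2,31.1,0,0,0,0],[1,-28.2,31.1,0,0,0,0]]]' --newtons 60

```text
clock: 1.0
eef_pos: [417.9, 198.9, 231.2]
tcp_rot: [3.141, 0.0, 1.142]
contact_force: [0.7, 0.1, 0.3]
opening: 1.006
```

```bash
python3 - <<'E'
from h import *
s=r.sense();print(s["eef_pos"],s["tcp_rot"],s["clock"],r.grab_frame("wrist")["mount"])
p,ray=cam("wrist");save(p,"w2")
E
```

```text
[417.85023183 198.89390591 231.21683035] [3.14126060e+00 4.79020910e-04 1.14228244e+00] 1.0 [[ 9.99999886e-01  3.39725857e-04  3.34821086e-04  2.93544608e-01]
 [-4.20380950e-04  9.59384900e-01  2.82100049e-01 -7.13398501e+01]
 [-2.25385613e-04 -2.82100158e-01  9.59384933e-01 -1.43058333e+02]
 [ 0.00000000e+00  0.00000000e+00  0.00000000e+00  1.00000000e+00]]
```

View pics/w2.png

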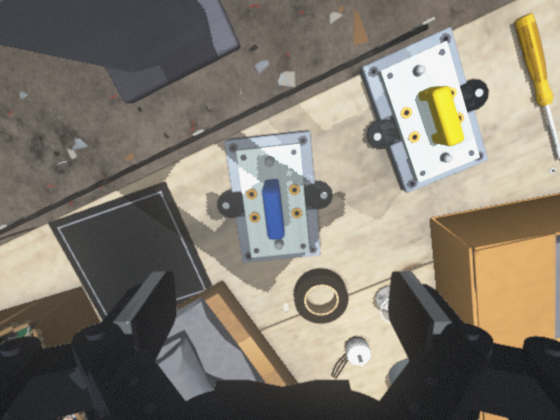

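The wrist view shows the blue handle at (273,209), its dowels at (269,160) and (278,244), the yellow plate at (430,115), and the mat with corners near (52,225), (165,183) and (212,290).

```bash
python3 - <<'E'
from h import *
np.set_printoptions(precision=1,suppress=True)
p,ray=cam("wrist")
c,q,a=blob(p,*BL,(220,120,330,270)); print(q,a,ray(*q[0],66),ray(*q[0],60))
b=cv2.boxPoints(q);print([ray(*u,66)[:2] for u in b])
d1,d2=ray(269,160,40),ray(278,244,40);print("dowels",d1,d2,(d1+d2)/2,np.linalg.norm(d1-d2),np.degrees(np.arctan2(*(d2-d1)[1::-1])))
# mat grey line/edges
m=[(52,225),(165,183),(212,290)];print("mat",[ray(*u,3) for u in m],(ray(*m[0],3)+ray(*m[2],3))/2)
cr=np.hstack([cv2.resize(p[100:280,200:350],(400,480),interpolation=2),cv2.resize(p[170:320,40:230][:,:],(400,316),interpolation=2) if 0 else cv2.resize(p[170:338,50:190],(400,480),interpolation=2)])
save(cr,"w3")
E
```

```text
((270.5523986816406, 215.8930206298828), (49.89179992675781, 15.793563842773438), 82.40535736083984) 710.0 [436.7 176.7  66. ] [438.3 175.7  60. ]
[array([413. , 177.2]), array([417. , 190.4]), array([461.4, 176.2]), array([457.2, 162.4])]
dowels [394.1 194.4  40. ] [473.1 166.7  40. ] [433.6 180.5  40. ] 83.74560490547846 -19.306423508086997
mat [array([363.4, -53.2,   3. ]), array([374.5,  81.5,   3. ]), array([505.7,  67.5,   3. ])] [434.5   7.2   3. ]
```

View pics/w3.png

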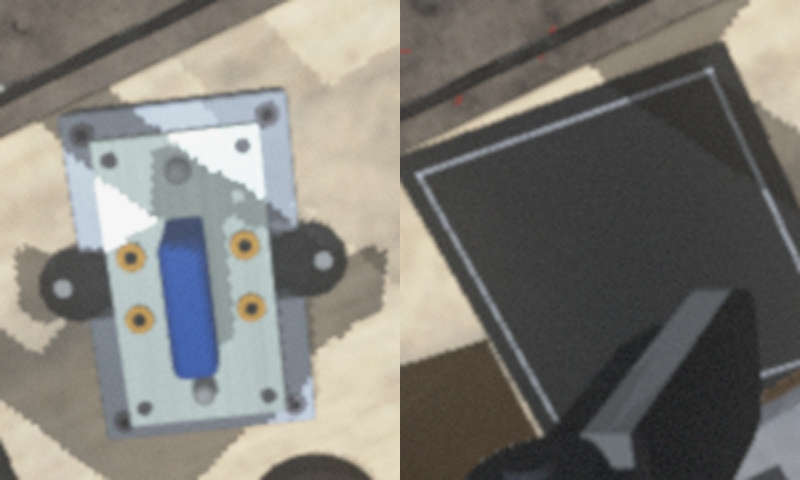

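Request:
apply_moves --targets '[[[1,-0.5,1,3,0,0,-2.6],[1,-1,2.2,6.5,0,0,-5.2],[1,-1,2.2,9.5,0,0,-5.2],[1,-1,2.2,10,0,0,-5.2],[1,-1,2.2,10,0,0,-5.2]]]'

```text
clock: 1.65
eef_pos: [433.3, 180.6, 130.7]
tcp_rot: [-3.14, 0.002, 1.229]
contact_force: [0.6, 0.4, 0.6]
opening: 0.997
```

```bash
python3 - <<'E'
from h import *
s=r.sense();print(s["eef_pos"],s["tcp_rot"],s["clock"])
p,ray=cam("wrist");save(p,"w4")
c,q,a=blob(p,*BL,(150,60,400,330)); print(q,a,[ray(*u,68)[:2] for u in cv2.boxPoints(q)])
E
```

```text
[433.25812576 180.55536215 130.70369058] [-3.13995104e+00  2.27656989e-03  1.22850968e+00] 1.65
((277.1337585449219, 232.4845428466797), (75.34343719482422, 23.70026397705078), 88.60282135009766) 1645.5 [array([410.4771982 , 177.89944325]), array([414.79928136, 191.10615781]), array([460.75361295, 176.21118948]), array([456.18433107, 162.14932094])]
```

View pics/w4.png

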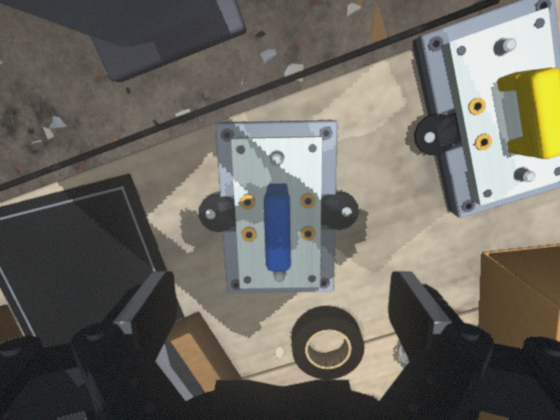

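The handle is centred at (277,232), about 2 mm off the jaw centre line and well aligned in yaw. The fingers are clear of the yellow jig. Descending.

Request:
apply_moves --targets '[[[1,-0.2,0.2,3,0,0,0],[1,-0.2,0.2,6,0,0,0],[1,-0.2,0.2,8,0,0,0],[1,-0.2,0.2,9,0,0,0],[1,-0.2,0.2,9,0,0,0]]]'

```text
clock: 2.2
eef_pos: [435.4, 178.7, 41.9]
tcp_rot: [-3.141, 0.001, 1.229]
contact_force: [-0.2, 0.7, 0.5]
opening: 0.999
```

Request:
apply_moves --targets '[[[-0.3,0,0,0,0,0,0],[-0.4,0,0,0,0,0,0],[-0.5,0,0,0,0,0,0],[-0.55,0,0,0,0,0,0],[-0.55,0,0,0,0,0,0],[-0.55,0,0,0,0,0,0]]]' --newtons 40

```text
clock: 2.8
eef_pos: [435.4, 178.5, 42.1]
tcp_rot: [-3.142, 0.001, 1.229]
contact_force: [0.0, -2.6, 1.2]
opening: 0.227
```

```bash
python3 - <<'E'
from h import *
s=r.sense();print(s["eef_pos"],s["tcp_rot"],s["clock"],s["contact_force"],s["opening"])
p,ray=cam("wrist");save(p,"w5")
E
```

```text
[435.39963498 178.49504959  42.07901761] [-3.14153139e+00  1.05492265e-03  1.22912972e+00] 2.8 [ 0.03654817 -2.64072671  1.16648987] 0.2265350953443437
```

View pics/w5.png

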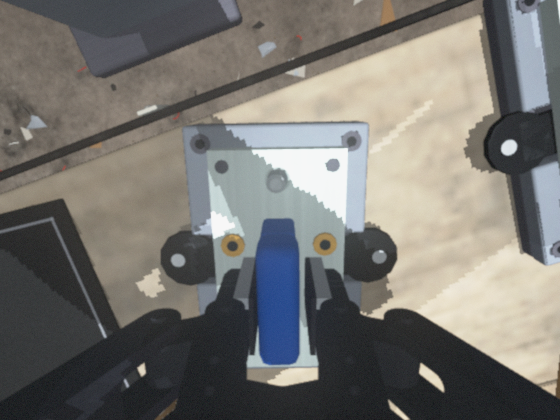

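The handle is between the pads at (278,290), with a slightly larger gap on the right. The left pad is just touching, which matches the -2.6 N in y. I'll shift 1.5 mm towards -x and close.

Request:
apply_moves --targets '[[[-0.55,-0.15,0,0.1,0,0,0],[-0.55,-0.15,0,0.1,0,0,0],[-0.8,-0.15,0,0.1,0,0,0],[-1,-0.15,0,0.1,0,0,0],[-1,-0.15,0,0.1,0,0,0],[-1,-0.15,0,0.1,0,0,0]]]' --newtons 60

```text
clock: 3.45
eef_pos: [434.8, 177.0, 41.0]
tcp_rot: [-3.141, 0.001, 1.229]
contact_force: [-1.3, -1.2, 2.2]
opening: 0.177
```

Gripped, with low side force. Lifting slowly at first.

Request:
apply_moves --targets '[[[-1,0,0,-0.3,0,0,0],[-1,0,0,-0.7,0,0,0],[-1,0,0,-1.1,0,0,0],[-1,0,0,-1.1,0,0,0]]]'

```text
clock: 3.85
eef_pos: [434.8, 177.0, 52.5]
tcp_rot: [-3.142, 0.001, 1.229]
contact_force: [-0.2, -1.9, -2.9]
opening: 0.176
```

Request:
apply_moves --targets '[[[-1,0,0,-0.6,0,0,0],[-1,0,0,-1.2,0,0,0],[-1,0,0,-1.8,0,0,0],[-1,0,0,-2.6,0,0,0],[-1,0,0,-4,0,0,0],[-1,0,0,-5,0,0,0],[-1,0,0,-5,0,0,0]]]'

```text
clock: 4.55
eef_pos: [435.9, 177.5, 104.0]
tcp_rot: [3.139, -0.001, 1.229]
contact_force: [-0.2, -0.1, -2.7]
opening: 0.177
```

```bash
python3 - <<'E'
from h import *
s=r.sense();print(s["eef_pos"],s["tcp_rot"],s["clock"],s["contact_force"],s["opening"])
p,ray=cam("wrist");save(p,"w6")
E
```

```text
[435.87283356 177.50311264 104.02688903] [ 3.13947729e+00 -7.30798332e-04  1.22933049e+00] 4.55 [-0.1656191  -0.07520246 -2.68757888] 0.1774650604243943
```

View pics/w6.png

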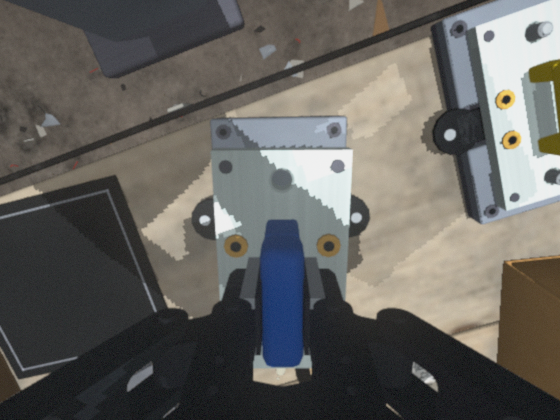

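The plate is level in the grip and clear of the dowels, and the jig shows below it. I'll carry it to the mat on the robot side, away from the towel tray, and turn it 13° to match the mat.

Request:
apply_moves --targets '[[[-1,-0.5,0,-1,0,0,0],[-1,-2.5,0.4,-2,0,0,-2],[-1,-5.5,0.9,-3,0,0,-5],[-1,-8.5,1.4,-3,0,0,-8],[-1,-11.5,1.9,-3,0,0,-11],[-1,-14.5,2.4,-3,0,0,-13],[-1,-16.5,2.7,-3,0,0,-13],[-1,-17.1,2.8,-3,0,0,-13]]]'

```text
clock: 5.4
eef_pos: [403.4, 5.2, 133.3]
tcp_rot: [3.141, 0.001, 1.454]
contact_force: [-0.5, -0.7, -2.6]
opening: 0.178
```

```bash
python3 - <<'E'
from h import *
s=r.sense();print(s["eef_pos"],s["tcp_rot"],s["clock"],s["contact_force"],s["opening"])
p,ray=cam("wrist");q,_=cam("side");save(np.vstack([p[:300],cv2.resize(q,(400,300))] if 0 else [cv2.resize(np.hstack([p,q]),(800,300))]),"w7");save(p,"w7p")
E
```

```text
[403.44142339   5.16103126 133.34390674] [3.14114085e+00 6.66082486e-04 1.45438897e+00] 5.4 [-0.51771941 -0.69213298 -2.63812082] 0.1783614946146783
```

View pics/w7.png

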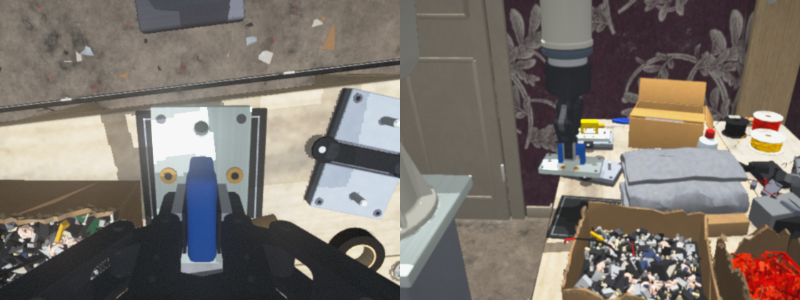

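The wrist view (scaled by 1/1.4) shows the plate level over the mat, with the mat's near corners at about (137,110) and (267,108). The side view shows clearance to the towels and the parts box. Computing the mat centre from those edges.

```bash
python3 - <<'E'
from h import *
p=cv2.imread("pics/w7p.png")[:,:,::-1].copy();_,ray=cam("wrist")
for y in (165,180,200,230): print(y,p[y,180:212:2].sum(1)//3,p[y,356:392:2].sum(1)//3)
for x in (196,205,365,358): print(x,p[138:172,x].sum(1)//3)
a,b=ray(192,154,3),ray(374,151,3);d=(b-a)/np.linalg.norm(b-a)
print(a,b,np.linalg.norm(b-a),(a+b)/2+70*np.array([d[1],-d[0],0]),np.degrees(np.arctan2(d[1],d[0])))
E
```

```text
165 [226 229 227 226 225 143  94  94  96  99 151 170 140 138 142 157] [ 83  86  94 175  83  69  66  69  76 176 201 202 203 194 189 188 187 186]
180 [221 220 222 220 220 218 108  99 100 103 110 191 127 111 111 113] [ 69  76 124 152  71  69  68  68 106 188 189 186 186 190 192 191 191 190]
200 [145 149 154 205 228 228 225 117 103 106 107 113 211 122 113 114] [ 73  75 156 106  72  73  73  76 172 206 205 202 201 201 204 204 207 209]
230 [148 144 146 148 150 152 153 150 113  87  87  89  92 127 108  97] [ 72 122 148  72  72  69  65 128 181 182 182 182 183 182 182 180 180 173]
196 [146 146 148 145 144 143 141 147 144 125 107 104 103 105 105 109 106  87
  82  85  84  84  90  93  95  94  94  96  96  98 100  95  96  99]
205 [148 148 150 147 150 149 149 144 127 109 109 105 105 107 116 127 119  93
  85  89  87  95  99  99 101 102 106 138 191 186 136 108 105 103]
365 [220 227 227 227 228 227 228 225 224 220 217 215 192 128  77  70  73  70
  71  69  73  71  68  72  74  73  73  73  65  69  69  70  72  70]
358 [208 209 211 209 208 206 206 207 204 201 201 197 176 123  73  68  68  68
  70  71  72  70  71  84 156 183 146  86  74  73  71  70  74  72]
[361.18656063 -56.876943     3.        ] [374.830745    79.54956327   3.        ] 137.10709456100562 [437.66117859   4.3702745    3.        ] 84.28876910452968
```

The mat centre is about (437,4), which agrees with the earlier estimates. Contact should come at TCP z≈24. Moving over the mat and down.

Request:
apply_moves --targets '[[[-1,0.1,1.6,1,0,0,0],[-1,0.3,3.2,3,0,0,0],[-1,0.3,3.3,5.5,0,0,0],[-1,0.3,3.3,7.8,0,0,0],[-1,0.3,3.3,9.5,0,0,0],[-1,0.3,3.3,10,0,0,0],[-1,0.3,3.3,10,0,0,0]]]'

```text
clock: 6.25
eef_pos: [437.6, 6.6, 33.0]
tcp_rot: [-3.142, 0.0, 1.456]
contact_force: [0.2, -0.3, -3.5]
opening: 0.174
```

Request:
apply_moves --targets '[[[-1,-0.2,0,0.3,0,0,0],[-1,-0.2,0,0.6,0,0,0],[-1,-0.2,0,0.8,0,0,0],[-1,-0.2,0,0.9,0,0,0],[-1,-0.2,0,0.9,0,0,0]]]'

```text
clock: 6.75
eef_pos: [437.6, 4.6, 24.3]
tcp_rot: [3.141, 0.0, 1.456]
contact_force: [-0.6, 0.2, 0.4]
opening: 0.173
```

The force has gone from -2.7 N to +0.4 N, so the plate is touching down. Pressing another 0.5 mm, then releasing.

Request:
apply_moves --targets '[[[-1,0,0,0.05,0,0,0],[-1,0,0,0.05,0,0,0],[-0.5,0,0,0.05,0,0,0],[-0.2,0,0,0.05,0,0,0],[0.1,0,0,0,0,0,0],[0.1,0,0,0,0,0,0]]]'

```text
clock: 7.35
eef_pos: [437.7, 4.6, 24.3]
tcp_rot: [3.141, 0.0, 1.456]
contact_force: [-0.1, -0.3, 0.8]
opening: 0.55
```

Request:
apply_moves --targets '[[[0.1,0,0,-2,0,0,0],[0.1,0,0,-5,0,0,0],[0.1,0,0,-9,0,0,0],[0.1,0,0,-13,0,0,0],[0.1,0,-1,-17,0,0,0],[0.1,0,-3,-19,0,0,0],[0.1,0,-5,-20,0,0,0],[0.1,0,-5,-20,0,0,0]]]'

```text
clock: 8.15
eef_pos: [386.7, 10.5, 225.4]
tcp_rot: [3.139, -0.0, 1.456]
contact_force: [0.5, 1.1, 0.2]
opening: 0.55
```

```bash
python3 - <<'E'
from h import *
s=r.sense();print(s["eef_pos"],s["tcp_rot"],s["clock"],s["contact_force"],s["opening"])
p,ray=cam("wrist");q,_=cam("scene");save(np.hstack([cv2.resize(p,(400,300)),cv2.resize(q[100:300,130:397],(400,300))]),"w8");save(p,"w8p")
c,b,a=blob(p,*BL);print(b,a,ray(*b[0],48))
y,b,a=blob(q,*YE,(180,210,240,260));print("yellow",b[0],a)
E
```

```text
[386.65071355  10.52972857 225.44531472] [ 3.13927151e+00 -2.78887844e-04  1.45580385e+00] 8.15 [0.54441162 1.08885083 0.2005168 ] 0.5497135107330045
((281.9999694824219, 236.0), (13.999998092651367, 55.99999237060547), 0.0) 712.5 [434.47914663   5.33470658  48.        ]
yellow (200.369873046875, 234.33084106445312) 217.0
```

View pics/w8.png

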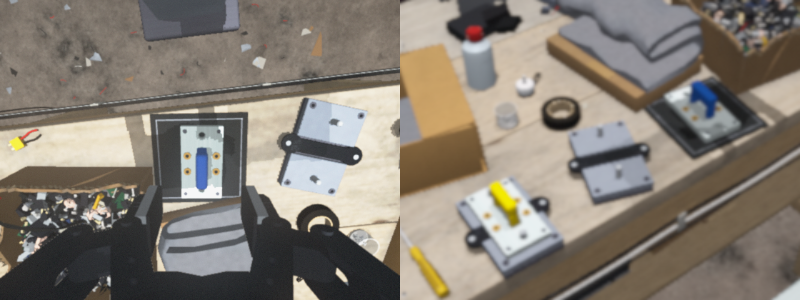

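The picture shows the blue plate flat on the mat, with its centre at about (202,162) and the mat's at about (199,158). The blue jig is bare and the yellow plate has not moved. Handing in.

```bash
python3 -c "
from rig import r
print(r.sign_off())"
```

```text
the job is handed in; nothing more can be done
None
```

I lifted the blue-handled plate straight up off its dowels, carried it to the black mat, set it down and handed the job in at about 8.3 s. No verdict was reported.

- **Lift:** the tool stayed level, with a tilt of about 0.003 rad or less. The force reading was about 2.7 N, which matches the plate's weight, so it did not bind.
- **Placing:** the force reading showed touchdown before I opened the fingers. The last pictures show the plate flat and handle up on the mat. Its handle is at about (434, 5) mm and the mat's centre is at about (437, 4) mm. By eye in the wrist picture the offset is about 6 mm, against the 30 mm allowed.
- **Yellow plate:** its handle is at exactly the same pixel position in the scene camera as at the start.
- **Robot at the end:** the gripper is clear, about 225 mm above the bench, with only about 1 N on the force reading.

No check failed. The only disagreement was between estimates of the mat's centre, which differed by a few millimetres between views.

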